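# Third hand for mounting a snack box on a high chair tray

### The job

Pick the teal snack box off the high chair tray, set it upright on the narrow raised ledge with its plain back (the side away from the coral latch) towards the blue sprung plate, centred on the plate, then press it squared up against the plate with a steady push of about 10 newtons, so that the coral pointer stands in the green band, for a few seconds. I will do up the thumbscrews behind, so finish while still holding the box pressed there: do not let go, and never drive the plate to the end of its travel. Leave the cup, bowl, duck and spoon alone.

Things in the scene. Friction and masses are not known exactly. Their poses are not given: they have to be found in the camera images.
- chair: white high chair, fixed; tray 360 (x) by 580 (y), 20 thick, over the bar top, rim 16 mm above its floor. Origin: centre of the tray's underside, on the bar top; tray floor 20 mm above it. +x points to the seat, roughly away from the robot. Ledge and sprung plate stand on the tray; a fixed grey rail stands 48 mm behind the plate's resting front face, its top 40 mm above the ledge.
- ledge: narrow wooden ledge, fixed to the tray: 36 (x) by 100 (y), 10 thick, on two posts. Origin: centre of its top face, 45 mm above the tray floor; axes as the chair's. The box is deeper than the ledge and overhangs it a little at the front and back.
- plate: blue sprung backing plate behind the ledge, 80 wide (y), 8 thick (x), reaching from 3 to 43 mm above the ledge top; a coral pointer at its +y end runs over a white strip with a green band. Origin: in its front face (towards the robot), mid-width, at ledge-top height, 34 mm beyond the ledge's centre when at rest. Axes as the chair's; it is pushed along +x.
- plate_face (a point): centre of the plate's front face, 23 mm above the ledge top; moves with the plate; axes as the chair's. Travel = its x beyond the ledge's centre less 34 mm: 0 at rest, end stop at 28 mm. The spring gives 0.8 N per mm of travel from zero, so 10 N is 12.5 mm; the green band covers 8 to 17 mm.
- snack_box: snack box with a latched lid (one rigid body): 64 deep (x) by 56 wide (y) by 46 high, 100 to 200 g, teal with a pale lid, coral latch on the front (-x), plain back with two brass inserts (+x). Starts upright on the tray floor, its back within 40 degrees of the chair's +x. Origin: centre of its underside. Grip it across its 56 mm width.
- box_back (a point): centre of the box's back face, 32 mm along the box's +x from its middle and 23 mm above its underside
- cup: bamboo cup, 66 across, 70 high, loose on the tray; origin at the centre of its underside. Bystander.
- bowl: coral bowl, 116 across, 45 high, loose on the tray beside the mount; origin at the centre of its underside. Bystander.
- duck: yellow hard vinyl duck, 62 across, 69 high, loose on the tray; origin at the centre of its underside. Bystander.
- spoon: green plastic spoon, 140 long, lying on the tray beside the mount; origin below its middle. Bystander.
There are look-alikes about, which are no part of the job. Of the things that look like the snack_box, the largest one is meant.

How it is judged (in metres and radians):
On the way, in this order (a step that is already met when the one before it is completed fails the run):
1. the snack box is set upright on the ledge (z of snack_box in the frame of ledge between -0.004 and 0.004 m and angle between snack_box's own z axis and vertical below 0.1 rad and contact force between snack_box and ledge above 0.2 N), for 0.1 s.
2. the box is held centred and square against the plate at 6 to 14 N for 2 s (z of snack_box in the frame of ledge between -0.004 and 0.004 m and angle between snack_box's own z axis and vertical below 0.1 rad and contact force between snack_box and plate between 6 and 14 N and y of box_back in the frame of plate_face between -0.008 and 0.008 m and x of box_back in the frame of plate_face between -0.005 and 0.005 m and angle between the x axis of snack_box and the x axis of plate, either way round below 0.1 rad and contact force between the fingers and snack_box above 1 N and linear speed of snack_box below 0.01 m/s), for 2 s.
At the end, for the whole second after the job is handed in: the fingers still hold the box (over 1 N); it stands at ledge height within 4 mm, upright within 0.1 rad, its back face on the plate (within 5 mm), centred within 8 mm and square within 0.1 rad; it presses the plate with 6 to 14 N and is still (under 10 mm/s) (all of step 2); the arm keeps its last pose, push and grip.
It fails at once if the sprung plate is driven to the end of its travel (over 26 mm) (x of plate_face in the frame of ledge above 0.06 m).
It fails at once if the bamboo cup is moved by more than 25 mm (distance of cup from where it was at the start of the episode above 0.025 m).
It fails at once if the coral bowl is moved by more than 25 mm (distance of bowl from where it was at the start of the episode above 0.025 m).
It fails at once if the duck is moved by more than 25 mm (distance of duck from where it was at the start of the episode above 0.025 m).
It fails at once if the spoon is moved by more than 25 mm (distance of spoon from where it was at the start of the episode above 0.025 m).
It also fails if it takes over 48 s, if anything falls off the work surface, if the arm or the gripper's body presses on something with over 40 N, if the wrist force passes 120 N, or if a joint passes its speed limit or range.

### The arm

A 6-joint arm with a two-finger parallel gripper is mounted at the origin on the work surface. World frame = base frame: x ahead of the robot, y to its left, z up, the work surface at z = 0. Lengths are in m, angles in degrees, forces in N, time in s.
With the tool pointing down it reaches from about 0.3 to 0.75 m from the base axis. Payload 8.5 kg.
Tool frame: the origin (TCP) lies at the very end of the fingers, on their centre line; the grasp point (between the pads) lies 19 mm behind it (env.tcp_to_grasp is the distance from the TCP to the grasp point, in m); z points along the fingers, y is the line along which they close (so a half turn about z gives the same grasp; the last joint's range is limited). The gripper opens to 85 mm and grips with 20 to 120 N. Pads are 22 mm wide; open, the fingers measure 114 mm over their backs; the gripper's body (76 mm by 85 mm) begins 54 mm behind the grasp point. The pads swing forward as they close: fully open they stand 13 mm farther back than shut.
Start: joints at [60.029, 21.807, 74.336, -0, 83.858, -12.336], TCP at [0.167, 0.524, 0.231] pointing down, gripper open.
Joint ranges: [-178.18, 178.18], [-50.72, 133.34], [12.68, 142.11], [-81.47, 261.47], [9.98, 163.14], [-165.26, 165.26]. Speed limits (degrees/s): [136.94, 136.94, 180, 180, 180, 180].

### API

Orientations are given as a 3x3 rotation matrix whose columns are the frame's x, y, z axes.
In Python, from rig import status, get_image, env gives the robot as it stands.
- The arm moves only by the shell command python3 -m handwheel 'ROWS' [FORCE]. ROWS is text: rows parted by semicolons, each of 7 numbers parted by spaces: the shift along the world's x, y, z in cm, then the turn, a rotation vector about the world's x, y, z in degrees, then the opening, from 0 (shut) to 1 (fully open). In form: dx dy dz wx wy wz gripper; .... A call has 1 to 8 rows; each row is the pose to reach, as a shift and turn from the pose commanded when the call began; what a row does not reach only later rows make up. A row lasts 1/12 s, in which the tool goes at most 41.7 mm and 7.16 degrees, less where a joint would pass 70% of its speed; a pose out of reach is approached as far as the arm can. A call with a gripper value outside its range is refused whole. The fingers move at their own pace and stop on an object; FORCE is the grip in N (left out, the last holds). Time passes only in rows, so rows that repeat a pose let the fingers close. It gives the time, the measured TCP pose, the force, the opening and the grip force at its end, in the units of the state.
- status.observe(): the state, without advancing time (a new reading comes with each control period).
- get_image(name): name is "scene" or "top" or "wrist"; returns a dict with "color" (420x560x3 uint8, red, green, blue), "vertical_fov" (degrees; the focal length in pixels is half the picture's height over the tangent of half this angle, whatever the lens; pixels are square), "cx", "cy" (the principal point, pixels), "xyz" and "orientation" of the camera in the world. Camera axes: x right, y down, z forward; pixel columns grow to the right and rows downward; lengths in m; the calibration is good to about 2 mm. The wrist camera is an equidistant fisheye: a pixel r from the principal point sees the ray r / f radians off the axis. A picture is of the moment at which its call begins. There is no depth.
- env.close_job(): hands the job in; it is judged then, once.
The state is a dict: "time_s": time; "q": joint angles; "qvel": joint speeds; "joint_efforts": joint torques, N m; "position": TCP position; "tool_rot": TCP orientation; "ft_force": force on the tool from outside, world axes, zero at the start; "wrist_torque": the same for the moment, N m; "grip_width": finger opening in m; "gripper_force": force on a finger pad.
Only numpy, scipy, OpenCV 4.12 (cv2) and the standard library are available. Lean on these libraries where they do the work, as an engineer would, in place of code of your own. Each camera call takes 0.05 s, during which the arm holds its last target. There are 200 camera calls.

## Working session

There is one attempt and no reset: what is moved stays moved. The work goes in short steps, Python scripts to look and compute and a shell command to move; the robot and the scene stay as the last step left them, time stands still between calls to the robot, and variables do not carry over. Pictures are saved under pics/ and viewed, at most 10 in all, crops included, and the job is handed in when it is done.

```bash
ls; mkdir -p pics; cat > h.py <<'E'
import numpy as np,cv2
from rig import status,get_image,env
def cam(n,save=None):
    d=get_image(n)
    if save: cv2.imwrite('pics/'+save,d['color'][:,:,::-1])
    return d
def ray(d,u,v,fish=False):
    f=d['color'].shape[0]/2/np.tan(np.radians(d['vertical_fov'])/2)
    x,y=u-d['cx'],v-d['cy']
    if fish:
        r=np.hypot(x,y);t=r/f;k=np.array([x/r*np.sin(t),y/r*np.sin(t),np.cos(t)]) if r>0 else np.array([0,0,1.])
    else: k=np.array([x,y,f])/np.linalg.norm([x,y,f])
    return np.array(d['orientation'])@k
def at_z(d,u,v,z,fish=False):
    r=ray(d,u,v,fish);c=np.array(d['xyz']);return c+r*(z-c[2])/r[2]
def tri(pairs):
    A=np.zeros((3,3));b=np.zeros(3)
    for d,u,v,fi in pairs:
        r=ray(d,u,v,fi);P=np.eye(3)-np.outer(r,r);A+=P;b+=P@np.array(d['xyz'])
    return np.linalg.solve(A,b)
E
python3 - <<'E'
from h import *
import pickle
for n in ['scene','top','wrist']:
    d=cam(n);pickle.dump(d,open(n+'0.pkl','wb'))
    print(n,d['xyz'],np.round(d['orientation'],3).tolist(),d['vertical_fov'],d['cx'],d['cy'])
    c=d['color'][:,:,::-1]
    cv2.imwrite(f'pics/{n}0.png',cv2.resize(c,(800,600),interpolation=cv2.INTER_CUBIC))
E
```

```text
pics
scene [1.02530802 0.22122466 0.84335944] [[-0.382, 0.753, -0.536], [0.924, 0.305, -0.23], [-0.009, -0.583, -0.813]] 47.11877277405545 272.35700175909415 207.0682680976325
top [0.44206768 0.0388094  0.9810222 ] [[-0.02, -0.996, 0.091], [-0.999, 0.017, -0.03], [0.029, -0.092, -0.995]] 49.23167893818706 285.9167520506851 205.68161537088417
wrist [0.09914246 0.54565698 0.37360768] [[0.304, 0.915, 0.265], [0.953, -0.291, -0.086], [-0.002, 0.279, -0.96]] 65.70646984690485 281.0884630377458 212.5174244142004
```

View pics/top0.png

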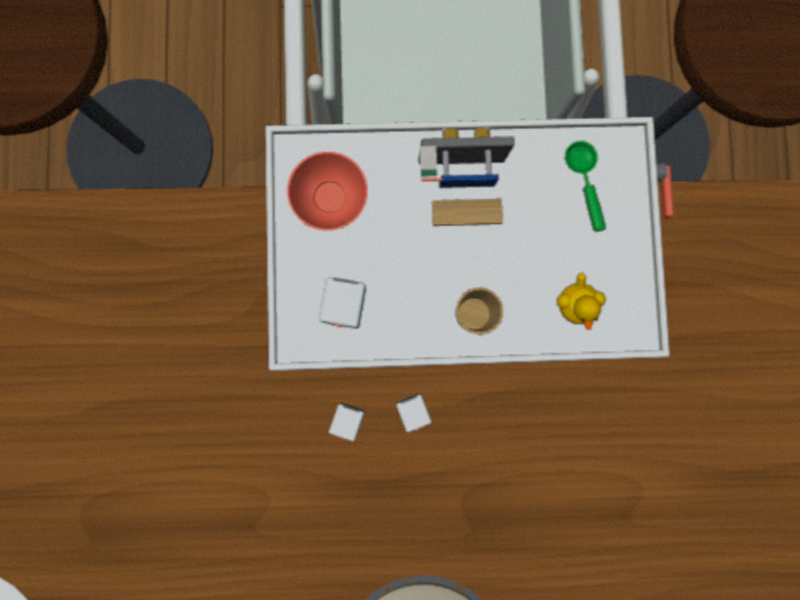

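View pics/scene0.png

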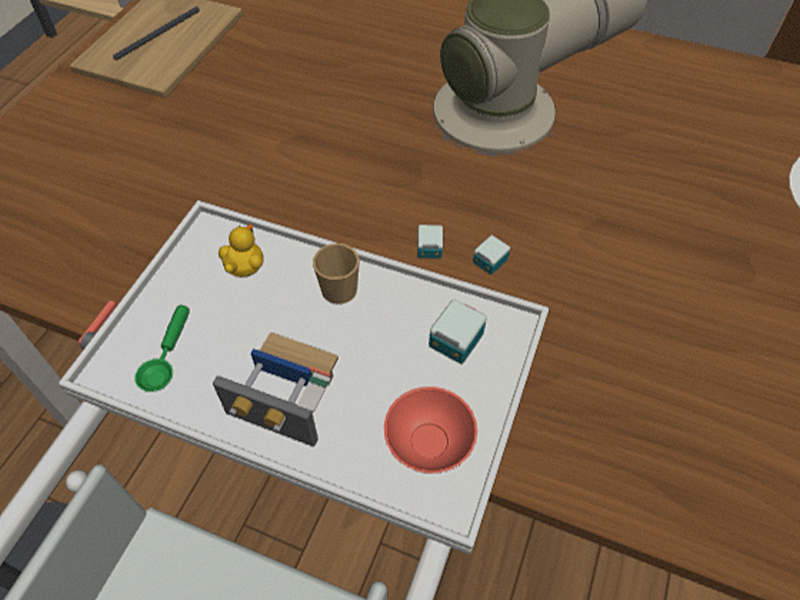

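The top view shows the box at about (342,302), the ledge at (467,212), the plate at (468,181) and the rail behind it. The cup is at (479,311), and the two smaller look-alikes lie off the tray. I'll take enlarged crops.

```bash
python3 - <<'E'
from h import *
import pickle
d=pickle.load(open('top0.pkl','rb'))['color'][:,:,::-1]
cv2.imwrite('pics/t1.png',cv2.resize(d[85:235,195:395],(800,600),interpolation=cv2.INTER_CUBIC))
d=pickle.load(open('scene0.pkl','rb'))['color'][:,:,::-1]
cv2.imwrite('pics/s1.png',cv2.resize(d[195:345,145:345],(800,600),interpolation=cv2.INTER_CUBIC))
E
```

```text
(no output)
```

View pics/t1.png

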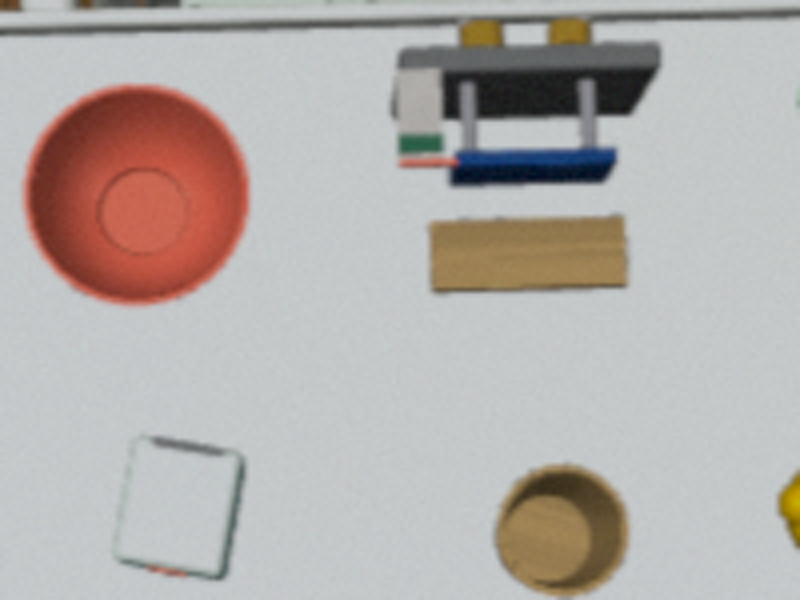

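View pics/s1.png

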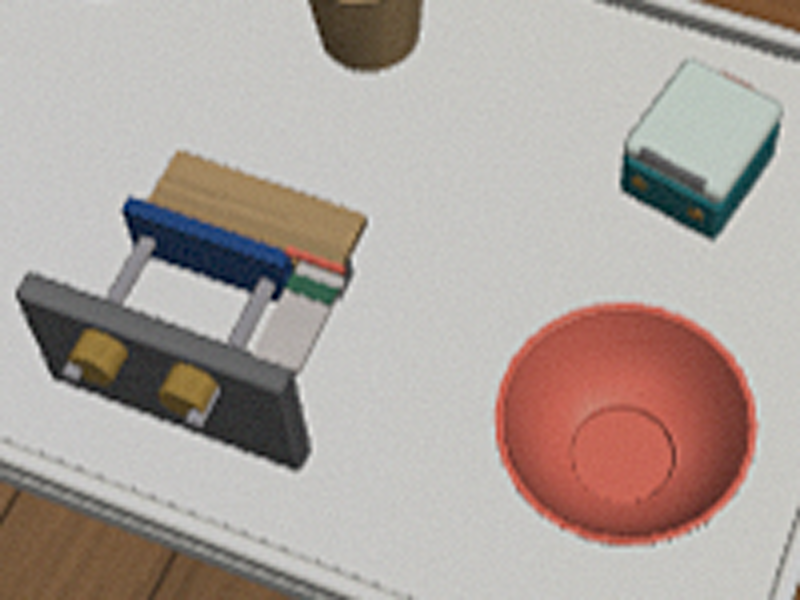

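```bash
python3 - <<'E'
from h import *
import pickle
t=pickle.load(open('top0.pkl','rb'));s=pickle.load(open('scene0.pkl','rb'))
T=lambda p,z:at_z(t,195+p[0]/4,85+p[1]/4,z)[:2]
S=lambda p,z:at_z(s,145+p[0]/4,195+p[1]/4,z)[:2]
def show(n,f,ps,z):
    c=np.array([f(p,z) for p in ps]);print(n,c.round(4).tolist(),'mean',c.mean(0).round(4))
    for i in range(len(c)):
        e=c[(i+1)%len(c)]-c[i];print('  len %.1f ang %.1f'%(1e3*np.linalg.norm(e),np.degrees(np.arctan2(e[1],e[0]))))
show('ledgeT',T,[(430,222),(625,216),(628,286),(432,291)],.065)
show('boxT',T,[(135,437),(242,456),(220,577),(114,558)],.066)
show('plate back topT',T,[(457,151),(615,149)],.108)
show('plate front topT',T,[(453,164),(612,162)],.108)
show('cup rim T',T,[(497,530),(627,530)],.09)
show('bowl rim T',T,[(25,195),(248,195)],.065)
show('boxS',S,[(690,60),(780,112),(716,200),(625,152)],.066)
show('ledgeS',S,[(178,151),(367,214)],.065)
show('plate back topS',S,[(127,202),(288,255)],.108)
show('plate front',S,[(133,198),(293,250)],.108)
show('rail top T',T,[(400,48),(658,45)],.105)
show('trayT',lambda p,z:at_z(t,p[0]*.7,p[1]*.7,z)[:2],[(266,127),(653,118),(668,355),(270,369)],.036)
print(status.observe())
print(env.tcp_to_grasp)
E
```

```text
ledgeT [[0.6589, -0.0256], [0.6608, -0.1254], [0.6245, -0.1257], [0.6233, -0.0258]] mean [ 0.6419 -0.0756]
  len 99.9 ang -88.9
  len 36.3 ang -179.5
  len 100.0 ang 90.7
  len 35.6 ang 0.3
boxT [[0.551, 0.125], [0.5406, 0.0716], [0.4802, 0.0834], [0.4906, 0.1359]] mean [0.5156 0.1039]
  len 54.4 ang -101.1
  len 61.5 ang 169.0
  len 53.5 ang 78.8
  len 61.4 ang -10.2
plate back topT [[0.6838, -0.0365], [0.6839, -0.1139]] mean [ 0.6838 -0.0752]
  len 77.4 ang -89.9
  len 77.4 ang 90.1
plate front topT [[0.6773, -0.0344], [0.6774, -0.1122]] mean [ 0.6774 -0.0733]
  len 77.8 ang -89.9
  len 77.8 ang 90.1
cup rim T [[0.4996, -0.053], [0.4985, -0.1168]] mean [ 0.4991 -0.0849]
  len 63.7 ang -91.0
  len 63.7 ang 89.0
bowl rim T [[0.6755, 0.1796], [0.6741, 0.0668]] mean [0.6748 0.1232]
  len 112.8 ang -90.7
  len 112.8 ang 89.3
boxS [[0.4861, 0.0871], [0.4989, 0.1376], [0.5576, 0.125], [0.5487, 0.0762]] mean [0.5228 0.1065]
  len 52.2 ang 75.8
  len 60.0 ang -12.1
  len 49.7 ang -100.4
  len 63.5 ang 170.1
ledgeS [[0.6282, -0.1228], [0.6258, -0.024]] mean [ 0.627  -0.0734]
  len 98.9 ang 9
[... 677 characters left out ...]
e+01, -1.23347687e+01]), 'qvel': array([ 0.07945067, -0.12742467, -0.11000331,  0.0707615 , -0.0521839 ,
       -0.07552043]), 'joint_efforts': array([ 2.42287402e-03, -4.48623490e+01, -2.31347555e+01, -1.58441094e-04,
        3.69707544e-03,  4.40792337e-05]), 'position': array([0.16653928, 0.52396791, 0.23087211]), 'tool_rot': array([[-9.52992337e-01,  3.02993934e-01, -5.30933125e-04],
       [ 3.02994319e-01,  9.52991900e-01, -9.39261559e-04],
       [ 2.21384412e-04, -1.05597879e-03, -9.99999418e-01]]), 'ft_force': array([ 0.11293979, -0.64763786,  0.05791942]), 'wrist_torque': array([-0.00662767,  0.0229652 ,  0.01155795]), 'gripper_force': 0.0, 'grip_width': 0.08496553457564353}
0.0187
```

Heights, sizes and spacings all check out. The tray is yawed about +0.9° and the ledge centre is near (0.642, -0.0755). The box centre is near (0.517, 0.104), yawed about -11°. Moving above the box.

```bash
python3 -m handwheel '35 -42 -4 0 0 6.6 1;35 -42 -4 0 0 6.6 1;35 -42 -4 0 0 6.6 1;35 -42 -4 0 0 6.6 1;35 -42 -4 0 0 6.6 1;35 -42 -4 0 0 6.6 1;35 -42 -4 0 0 6.6 1;35 -42 -4 0 0 6.6 1' 60
```

```text
time_s: 0.82
position: [0.3793, 0.2681, 0.207]
tool_rot: [[-0.982, 0.191, 0.0], [0.191, 0.982, 0.0], [-0.0, 0.0, -1.0]]
ft_force: [1.0, 1.5, -0.5]
grip_width: 0.0852
gripper_force: 0.0
```

```bash
python3 -m handwheel '13.8 -16.4 -2 0 0 0 1;13.8 -16.4 -2 0 0 0 1;13.8 -16.4 -2 0 0 0 1;13.8 -16.4 -2 0 0 0 1;13.8 -16.4 -2 0 0 0 1;13.8 -16.4 -2 0 0 0 1;13.8 -16.4 -2 0 0 0 1'
python3 - <<'E'
from h import *
import pickle
d=cam('wrist');pickle.dump(d,open('w1.pkl','wb'))
cv2.imwrite('pics/w1.png',cv2.resize(d['color'][:,:,::-1],(800,600),interpolation=cv2.INTER_CUBIC))
E
```

```text
time_s: 1.4
position: [0.5176, 0.1039, 0.1862]
tool_rot: [[-0.981, 0.195, -0.001], [0.195, 0.981, -0.0], [0.001, -0.0, -1.0]]
ft_force: [-1.0, 0.6, 0.1]
grip_width: 0.0856
gripper_force: 0.0
```

View pics/w1.png

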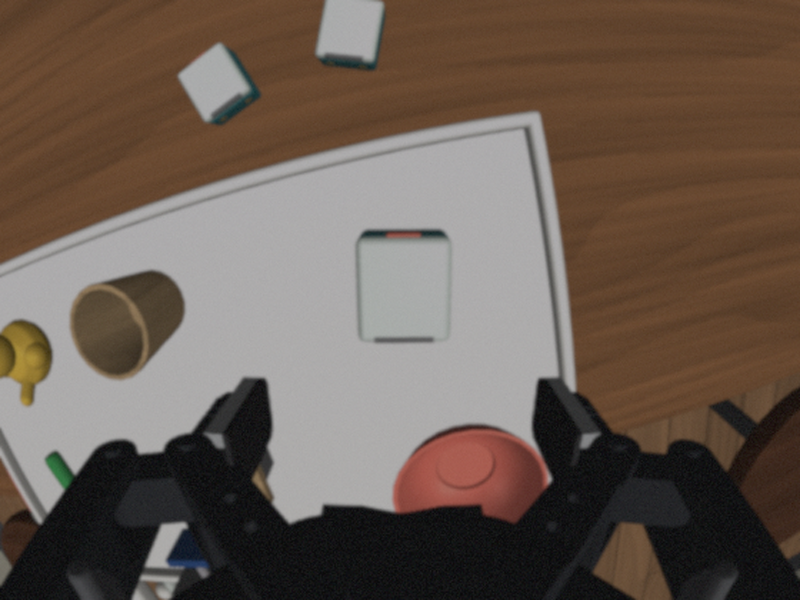

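The wrist view shows the lid outline at about (357,238), (450,238), (450,341), (358,341), square to the fingers, with the latch on the robot side.

```bash
python3 - <<'E'
from h import *
import pickle
d=pickle.load(open('w1.pkl','rb'))
c=np.array([at_z(d,u*.7,v*.7,.066,True)[:2] for u,v in [(357,236),(450,236),(450,341),(358,341)]])
print(c.round(4),c.mean(0))
for i in range(4):
    e=c[(i+1)%4]-c[i];print(np.linalg.norm(e)*1e3,np.degrees(np.arctan2(e[1],e[0])))
E
```

```text
[[0.4785 0.0856]
 [0.4888 0.1377]
 [0.5518 0.1269]
 [0.5409 0.0721]] [0.51498638 0.10558816]
53.14547520329877 78.74360087546965
63.87592104793152 -9.741665164481203
55.839985823750865 -101.28530275844108
63.83335879669364 167.84058856121163
```

```bash
python3 -m handwheel '-0.2 0.1 -4 0 0 0 1;-0.2 0.1 -8 0 0 0 1;-0.2 0.1 -11 0 0 0 1;-0.2 0.1 -13 0 0 0 1;-0.2 0.1 -14.5 0 0 0 1;-0.2 0.1 -15.6 0 0 0 1;-0.2 0.1 -15.6 0 0 0 1;-0.2 0.1 -15.6 0 0 0 0.6' 60; python3 -m handwheel '0 0 0 0 0 0 0.3;0 0 0 0 0 0 0.3;0 0 0 0 0 0 0.3;0 0 0 0 0 0 0.3;0 0 0 0 0 0 0.3;0 0 0 0 0 0 0.3' 60
```

```text
time_s: 2.12
position: [0.5138, 0.1081, 0.0314]
tool_rot: [[-0.982, 0.19, -0.001], [0.19, 0.982, 0.0], [0.001, 0.0, -1.0]]
ft_force: [-0.2, 0.6, 0.4]
grip_width: 0.0754
gripper_force: 0.0
time_s: 2.62
position: [0.515, 0.1073, 0.0325]
tool_rot: [[-0.982, 0.191, 0.002], [0.191, 0.982, 0.0], [-0.002, 0.001, -1.0]]
ft_force: [-1.4, 2.0, 6.8]
grip_width: 0.055
gripper_force: 64.4
```

```bash
python3 -m handwheel '0 0 2 0 0 0 0.3;0 0 5 0 0 0 0.3;0 0 9 0 0 0 0.3;0 0 13 0 0 0 0.3;3 -3 13.5 0 0 3 0.3;5 -6 13.5 0 0 6 0.3;7 -9 13.5 0 0 9 0.3;9 -12 13.5 0 0 12 0.3' 60; python3 -m handwheel '1 -2 0 0 0 0 0.3;1.8 -4 0 0 0 0 0.3;2.3 -5.5 0 0 0 0 0.3;2.5 -6 0 0 0 0 0.3;2.5 -6 0 0 0 0 0.3;2.5 -6 0 0 0 0 0.3'
python3 - <<'E'
from h import *
import pickle
a=cam('top');b=cam('scene');w=cam('wrist');pickle.dump((a,b,w),open('p2.pkl','wb'))
A=cv2.resize(a['color'][60:260,230:430,::-1],(400,400),interpolation=cv2.INTER_CUBIC)
B=cv2.resize(b['color'][120:320,100:300,::-1],(400,400),interpolation=cv2.INTER_CUBIC)
cv2.imwrite('pics/p2.png',np.hstack([A,B]))
print(status.observe()['position'])
E
```

```text
time_s: 3.28
position: [0.6051, -0.0143, 0.1671]
tool_rot: [[-1.0, -0.02, 0.001], [-0.02, 1.0, -0.0], [-0.001, -0.0, -1.0]]
ft_force: [0.0, 0.3, -0.7]
grip_width: 0.0552
gripper_force: 63.9
time_s: 3.78
position: [0.6291, -0.0723, 0.1663]
tool_rot: [[-1.0, -0.017, -0.0], [-0.017, 1.0, 0.0], [0.0, 0.0, -1.0]]
ft_force: [-0.3, 0.1, -1.7]
grip_width: 0.0552
gripper_force: 63.9
[ 0.62921683 -0.07186739  0.16639147]
```

View pics/p2.png

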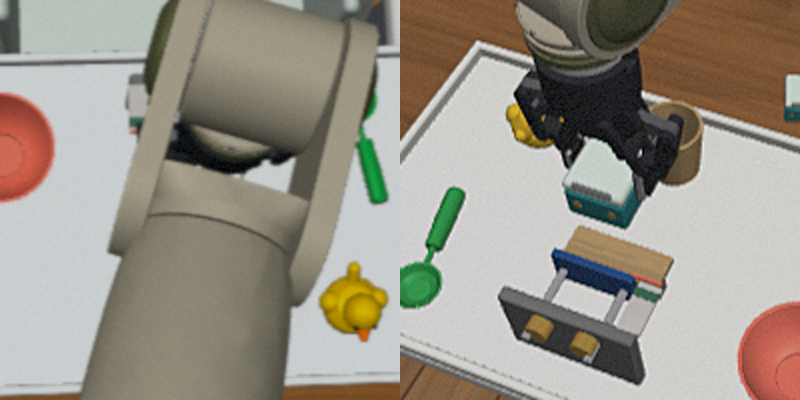

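The scene view shows the box held level over the ledge, its back with the inserts towards the plate. Lowering it to just above the ledge.

```bash
python3 -m handwheel '0.2 -0.1 -2 0 0 0 0.3;0.4 -0.2 -4.5 0 0 0 0.3;0.4 -0.3 -6.5 0 0 0 0.3;0.4 -0.3 -7.8 0 0 0 0.3;0.4 -0.3 -8.4 0 0 0 0.3;0.4 -0.3 -8.4 0 0 0 0.3;0.4 -0.3 -8.4 0 0 0 0.3'
python3 - <<'E'
from h import *
import pickle
p=[];
b=cam('scene');pickle.dump(b,open('p3.pkl','wb'))
cv2.imwrite('pics/p3.png',cv2.resize(b['color'][215:315,145:265,::-1],(720,600),interpolation=cv2.INTER_CUBIC))
o=status.observe();print(o['position'],o['ft_force'])
E
```

```text
time_s: 4.52
position: [0.6338, -0.0757, 0.0829]
tool_rot: [[-1.0, -0.017, 0.001], [-0.017, 1.0, -0.0], [-0.001, -0.0, -1.0]]
ft_force: [0.3, -0.4, -0.8]
grip_width: 0.0553
gripper_force: 63.9
[ 0.63401195 -0.07587501  0.08332604] [-0.02645814  0.15986055 -0.71803436]
```

View pics/p3.png

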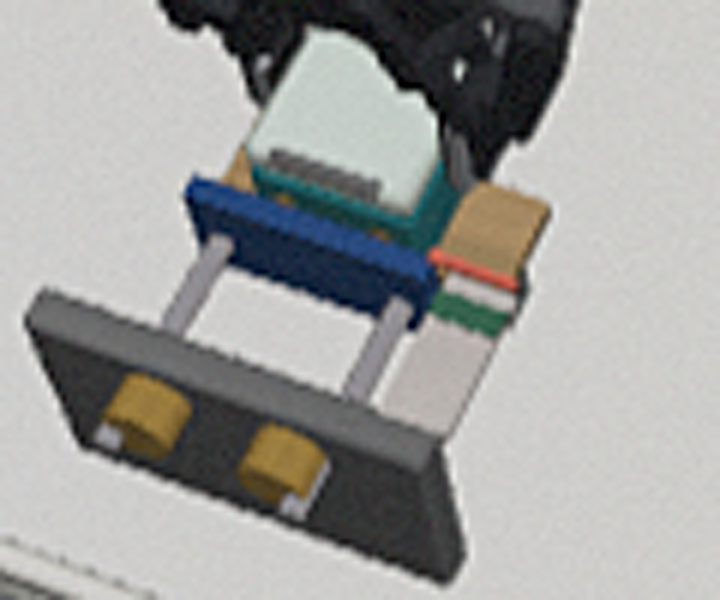

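```bash
python3 - <<'E'
from h import *
import pickle
s=pickle.load(open('p3.pkl','rb'))
S=lambda p,z:at_z(s,145+p[0]/6,215+p[1]/6,z)[:2]
for n,a,b,z in [('box back top',(250,153),(412,213),.117),('plate front top',(200,177),(438,255),.108),('plate back top',(188,187),(432,268),.108)]:
    A,B=S(a,z),S(b,z);e=B-A;print(n,A.round(4),B.round(4),(A+B)/2,np.linalg.norm(e)*1e3,np.degrees(np.arctan2(e[1],e[0])))
E
```

```text
box back top [ 0.671  -0.0968] [ 0.6713 -0.0432] [ 0.67117937 -0.0699905 ] 53.52704570108758 89.65076880783091
plate front top [ 0.6796 -0.1105] [ 0.6768 -0.0331] [ 0.67821648 -0.07181265] 77.41001839135849 92.09916055031685
plate back top [ 0.684  -0.1121] [ 0.6813 -0.0328] [ 0.68268558 -0.07247318] 79.32008611271718 91.93296764164309
```

Against the plate, the box sits about 2 mm towards +y and within about 2° of square. I'll correct that and set it down gently.

```bash
python3 -m handwheel '0 -0.2 -0.2 0 0 0.7 0.3;0 -0.2 -0.4 0 0 0.7 0.3;0 -0.2 -0.5 0 0 0.7 0.3;0 -0.2 -0.5 0 0 0.7 0.3;0 -0.2 -0.5 0 0 0.7 0.3'; python3 -m handwheel '0 0 -0.1 0 0 0 0.3;0 0 -0.1 0 0 0 0.3;0 0 -0.1 0 0 0 0.3'
```

```text
time_s: 4.98
position: [0.6336, -0.0782, 0.0775]
tool_rot: [[-1.0, -0.029, 0.001], [-0.029, 1.0, -0.0], [-0.001, -0.0, -1.0]]
ft_force: [-1.7, -0.5, 2.5]
grip_width: 0.0555
gripper_force: 64.1
time_s: 5.23
position: [0.6336, -0.0783, 0.0775]
tool_rot: [[-1.0, -0.029, 0.001], [-0.029, 1.0, -0.001], [-0.001, -0.001, -1.0]]
ft_force: [-4.8, -0.8, 9.5]
grip_width: 0.0552
gripper_force: 65.1
```

```bash
python3 -m handwheel '0 0 -0 0 0 0 0.3;0 0 0.06 0 0 0 0.3;0.2 0 0.06 0 0 0 0.3;0.4 0 0.06 0 0 0 0.3;0.6 0 0.06 0 0 0 0.3;0.6 0 0.06 0 0 0 0.3'; for i in 1 2 3; do python3 -m handwheel '0.2 0 0 0 0 0 0.3;0.2 0 0 0 0 0 0.3;0.2 0 0 0 0 0 0.3' | egrep 'pos|ft_f';done
```

```text
time_s: 5.73
position: [0.6398, -0.0782, 0.0775]
tool_rot: [[-1.0, -0.029, 0.001], [-0.029, 1.0, -0.0], [-0.001, -0.0, -1.0]]
ft_force: [-2.3, -0.1, 7.1]
grip_width: 0.0551
gripper_force: 64.8
position: [0.6417, -0.0781, 0.0775]
ft_force: [-2.3, -0.3, 6.9]
position: [0.6435, -0.0781, 0.0775]
ft_force: [-4.1, -0.8, 7.4]
position: [0.6452, -0.0781, 0.0775]
ft_force: [-5.5, 0.2, 7.8]
```

```bash
python3 -m handwheel '0.2 0 0 0 0 0 0.3;0.4 0 0 0 0 0 0.3;0.6 0 0 0 0 0 0.3;0.7 0 0 0 0 0 0.3;0.7 0 0 0 0 0 0.3;0.7 0 0 0 0 0 0.3'
python3 - <<'E'
from h import *
import pickle
b=cam('scene');pickle.dump(b,open('p4.pkl','wb'))
cv2.imwrite('pics/p4.png',cv2.resize(b['color'][215:315,145:265,::-1],(720,600),interpolation=cv2.INTER_CUBIC))
E
```

```text
time_s: 6.98
position: [0.6512, -0.078, 0.0775]
tool_rot: [[-1.0, -0.029, -0.003], [-0.029, 1.0, 0.0], [0.003, 0.0, -1.0]]
ft_force: [-10.1, 0.6, 9.8]
grip_width: 0.0552
gripper_force: 65.4
```

View pics/p4.png

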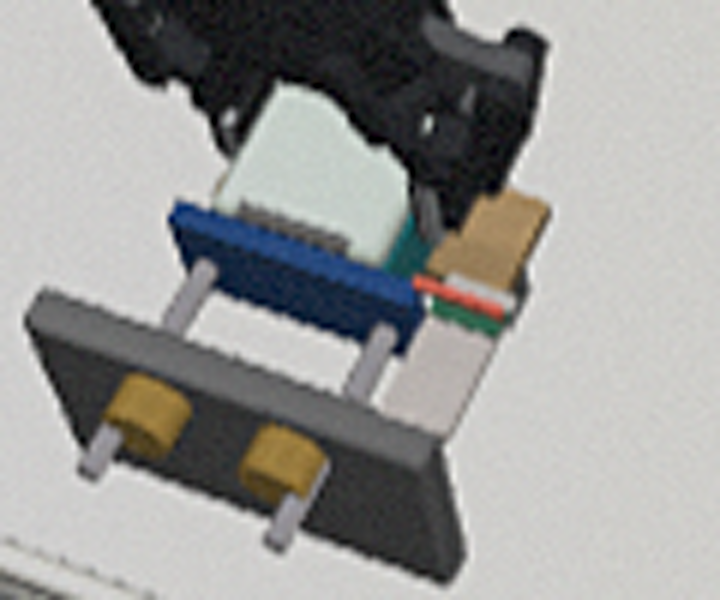

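The pointer is just into the green band and the box is centred and flat on the plate, at roughly 8 N. I'll push 3 mm more, then hold.

```bash
python3 -m handwheel '0.1 0 0 0 0 0 0.3;0.2 0 0 0 0 0 0.3;0.3 0 0 0 0 0 0.3;0.3 0 0 0 0 0 0.3;0.3 0 0 0 0 0 0.3;0.3 0 0 0 0 0 0.3'
python3 - <<'E'
from h import *
import pickle
b=cam('scene');pickle.dump(b,open('p5.pkl','wb'))
cv2.imwrite('pics/p5.png',cv2.resize(b['color'][215:315,145:265,::-1],(720,600),interpolation=cv2.INTER_CUBIC))
E
```

```text
time_s: 7.53
position: [0.6538, -0.078, 0.0775]
tool_rot: [[-1.0, -0.029, -0.004], [-0.029, 1.0, 0.0], [0.004, 0.0, -1.0]]
ft_force: [-12.2, -0.1, 11.5]
grip_width: 0.055
gripper_force: 65.5
```

View pics/p5.png

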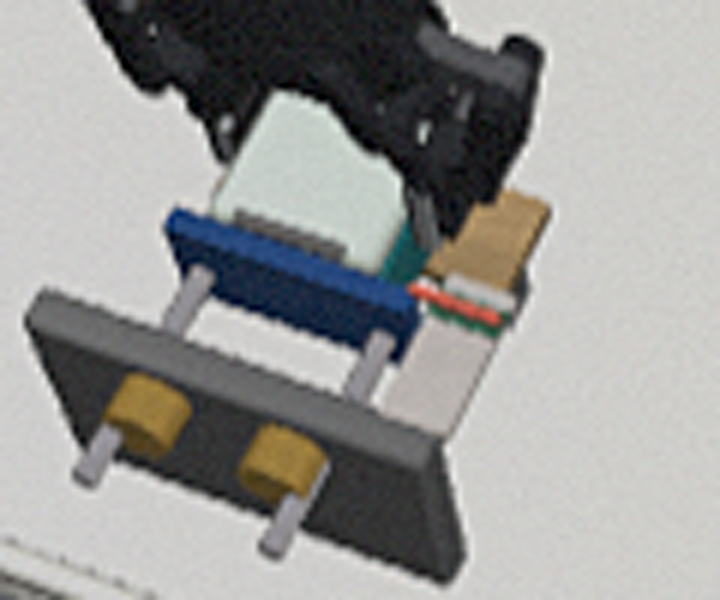

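The pointer now stands mid-green and the box is flat against the plate. I'll hold, and check the centring and the travel.

```bash
for i in 1 2 3 4 5; do python3 -m handwheel '0 0 0 0 0 0 0.3;0 0 0 0 0 0 0.3;0 0 0 0 0 0 0.3;0 0 0 0 0 0 0.3;0 0 0 0 0 0 0.3;0 0 0 0 0 0 0.3;0 0 0 0 0 0 0.3;0 0 0 0 0 0 0.3' | egrep 'time|pos|ft_f';done
python3 - <<'E'
from h import *
import pickle
s=pickle.load(open('p5.pkl','rb'))
S=lambda p,z:at_z(s,145+p[0]/6,215+p[1]/6,z)[:2]
for n,a,b,z in [('box back top',(215,215),(378,268),.111),('plate front top',(178,210),(420,290),.108)]:
    A,B=S(a,z),S(b,z);e=B-A;print(n,(A+B)/2,np.linalg.norm(e)*1e3,np.degrees(np.arctan2(e[1],e[0])))
E
```

```text
time_s: 8.25
position: [0.6537, -0.078, 0.0775]
ft_force: [-13.6, 1.3, 11.7]
time_s: 8.92
position: [0.6537, -0.078, 0.0775]
ft_force: [-12.7, 0.1, 10.9]
time_s: 9.58
position: [0.6537, -0.078, 0.0775]
ft_force: [-13.7, 0.4, 11.3]
time_s: 10.25
position: [0.6537, -0.078, 0.0775]
ft_force: [-13.6, 0.3, 11.3]
time_s: 10.92
position: [0.6537, -0.078, 0.0775]
ft_force: [-13.2, -0.4, 11.5]
box back top [ 0.68974435 -0.0725112 ] 52.46068711766439 92.38059530531602
plate front top [ 0.69063403 -0.07190849] 78.20878178589783 92.12117239968912
```

```bash
python3 -c "
from rig import env
print(env.close_job())"
```

```text
the job is handed in; nothing more can be done
None
```

I handed the job in with the snack box upright on the ledge, its back flat on the plate and still gripped; it had held for over 3 s at about 12.4 mm of plate travel (about 10 N), pointer mid-green, centred within about 1 mm by the camera, though no pass or fail was reported back.

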